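# Check the cabin dehumidifier's filter

### The job

Get the galley dehumidifier ready for its filter check: first push the blue drip tray fully home until it clicks and stays, only then swing the grey top flap up until it stands upright or beyond by itself. Draw the hidden filter plate up out of its slot (it has an orange pull tab) and finish while still holding it: upright, still, clear of everything else, its lower edge at least 5 cm higher than the dehumidifier's top, with its broad face parallel to the face of the light panel. Leave the flap standing open, the tray home, and the other things on the worktop where they are.

Things in the scene. Friction and masses are not known exactly. Their poses are not given: they have to be found in the camera images.
- unit: white dehumidifier, fixed, 260 x 190 x 130 mm (x, y, z). Origin: centre of its underside. Its -x side is the front, where the tray comes out. The filter chamber is the rear part, under the flap: inside it spans unit x -14 to +118 mm and 150 mm along y, floor at 12 mm height, open at the top (130 mm) when the flap is up. The filter stands in it at unit x = 35 mm, y = 0, its x along the unit's x.
- tray (a joint): how far the blue drip tray is drawn out, in m: 0 = fully home, up to 0.09. It slides along the unit's -x; about 1 N of friction and it stays where left. Over the last 9 mm a sprung ball must be overridden (under 10 N more), then, from about 3 mm, it pulls the tray home against its stop.
- tray_front (a point): point on the outer face of the tray's front panel, mid-width, at 100 mm height; moves with the tray. The panel is upright, 186 mm wide, from 16 to 124 mm height, 12 mm thick; with the tray home its outer face is 142 mm from the unit's origin along -x. Push it in the unit's +x direction.
- flap (a joint): angle of the grey top flap, in rad: 0 = shut (level), 1.57 = upright, stop at 1.9. Stiff hinge: stays where it is left (about 2 N at the bar moves it).
- flap_bar (a point): middle of the flap's black round bar handle: 10 mm diameter, 90 mm long, parallel to the hinge (unit's y), axis 30 mm above the flap's upper face, a post at each end, 25 mm from the flap's free edge. Can be pinched from above with the fingers closing along the unit's x, and may turn in the grip. Flap: 150 (unit x) x 186 x 6 mm.
- flap_hinge (a point): middle of the flap's hinge line, at 131 mm height near the unit's rear; the hinge runs along the unit's y. The shut bar is 125 mm in front of it (unit -x) and 36 mm higher. Opening turns the bar up and over towards the unit's rear.
- filter_center (a point): centre of the filter plate. Loose, 85 to 155 g: black frame, grey mesh, 12 mm thick (x), 142 mm wide (y), 72 mm high, plus an orange pull tab 12 x 44 x 30 mm on the middle of its top edge; 102 mm high in all, z up. In its slot (1.5 mm play) the tab's top lies 16 mm below the unit's top; side guides reach 100 mm height: draw straight up 100 mm. 43 mm free before the tab, 77 mm behind it.
- panel: light panel on a foot at the far side, a plate 22 x 170 x 130 mm standing upright from 50 to 180 mm height. Origin on the worktop below the plate's centre; its white face looks along its own -x, so a plate is parallel to it when their x axes are parallel (either way round).
- mug_center (a point): white mug, 80 mm wide, 92 mm high, its centre. Leave alone.
- spice_center (a point): small amber jar with red cap, 48 mm wide, 100 mm high, its centre. Leave alone.
- jar_center (a point): glass jar with green cap, 72 mm wide, 110 mm high, its centre. Leave alone.
- tin_center (a point): yellow-banded tin, 76 mm wide, 85 mm high, its centre. Leave alone.
- sealant_center (a point): red sealant cartridge standing upright, 50 mm wide, 235 mm high with its nozzle; point on its axis 80 mm up. Leave alone.
- driver_grip (a point): handle of a yellow screwdriver lying on the worktop, about 200 mm long. Leave alone.

How it is judged:
On the way, in this order (a step that is already met when the one before it is completed fails the run):
1. the tray is pushed fully home, with the flap still shut (value of joint tray below 0.0025 m and value of joint flap below 0.3 rad), for 0.2 s.
2. the flap stands open, nobody holding it, with the filter still in its slot (value of joint flap above 1.2 rad and contact force between the fingers and flap below 0.1 N and value of joint tray below 0.0025 m and height (world z) of filter_center below 0.09 m), for 0.2 s.
3. the filter is drawn up out of the unit in the gripper (height (world z) of filter_center above 0.19 m and contact force between the fingers and filter above 1 N), for 0.2 s.
At the end, for the whole second after the job is handed in: Tray home within 2.5 mm, flap open past 1.2 rad, filter held still in the fingers (over 1 N), clear of all else, lower edge 47 mm or more above the unit's top, upright within 0.25 rad, broad face parallel to the light panel's within 0.26 rad (15 degrees) (value of joint tray below 0.0025 m and value of joint flap above 1.2 rad and height (world z) of filter_center above 0.228 m and angle between filter_center's own z axis and vertical below 0.25 rad and angle between the x axis of filter_center and the x axis of panel, either way round below 0.26 rad and contact force between the fingers and filter above 1 N and linear speed of filter below 0.03 m/s and angular speed of filter below 0.3 rad/s and contact force between filter and unit below 0.3 N and contact force between filter and panel below 0.3 N and contact force between filter and mug below 0.3 N and contact force between filter and spice below 0.3 N and contact force between filter and jar below 0.3 N and contact force between filter and tin below 0.3 N and contact force between filter and sealant below 0.3 N); the arm keeps its last pose, push and grip.
It fails at once if a bystander is shifted by more than 3 cm (distance of any of mug_center, spice_center, jar_center, tin_center, sealant_center, driver_grip from where it was at the start of the episode above 0.03 m).
It also fails if it takes over 66 s, if anything falls off the work surface, if the arm or the gripper's body presses on something with over 40 N, if the wrist force passes 120 N, or if a joint passes its speed limit or range.

### The arm

A 6-joint arm with a two-finger parallel gripper is mounted at the origin on the work surface. World frame = base frame: x ahead of the robot, y to its left, z up, the work surface at z = 0. Lengths are in m, angles in rad, forces in N, time in s.
With the tool pointing down it reaches from about 0.375 to 0.975 m from the base axis. Payload 3.8 kg.
Tool frame: the origin (TCP) lies midway between the tips of the shut fingers; the grasp point (between the pads) lies 19 mm behind it; z points along the fingers, y is the direction in which the jaws open and shut (so a half turn about z gives the same grasp; the last joint's range is limited). The gripper opens to 85 mm and grips with 20 to 120 N. Pads are 22 mm wide; open, the fingers measure 114 mm over their backs; the gripper's body (76 mm by 85 mm) begins 54 mm behind the grasp point. The pads swing forward as they close: fully open they stand 13 mm farther back than shut.
Start: joints at [-1.145, 0.264, 1.604, -0, 1.274, -0.037], TCP at [0.301, -0.604, 0.231] pointing down, gripper open.
Joint ranges: [-2.63, 2.63], [-0.94, 2.18], [0.31, 2.57], [-1.31, 4.45], [0, 2.66], [-2.55, 2.55]. Speed limits (rad/s): [2.57, 2.57, 3.14, 3.14, 3.14, 3.14].

### API

Orientations are given as a rotation vector (axis times angle).
In Python, from workcell import * gives the robot as it stands. The module is installed in compiled form; this text tells all that it offers.
- The arm moves only by the tool move_arm, never from a script. Its argument "rows" is a list of rows, each an object of numbers: "grip": the opening, from -1 (shut) to 1 (fully open), so that 0 is half open; "tx", "ty", "tz": the shift along the tool's x, y, z scaled (see below); "rx", "ry", "rz": the turn, a rotation vector about the tool's x, y, z scaled (see below). A call has exactly 8 rows; each row is the pose to reach, as a shift and turn from the pose commanded when the call began, along the tool's axes at that moment, turning the shorter way round; what a row does not reach only later rows make up. The controller multiplies each number of a shift by 200 mm and each number of a turn by 360 degrees. A row lasts 1/8 s, in which the tool goes at most 62.5 mm and 10.7 degrees, less where a joint would pass 70% of its speed; a pose out of reach is approached as far as the arm can. A call with a number of a shift or a turn outside -1 to 1 is refused whole. A call with a gripper value outside its range is refused whole. The fingers move at their own pace and stop on an object; "grip_force" is the grip in N (left out, the last holds). Time passes only in rows, so rows that repeat a pose let the fingers close, or fill a call up. It gives the time, the measured TCP pose, the force and the opening at its end, in the units of the state.
- read_state(): the state, without advancing time (a new reading comes with each control period).
- read_camera(name): name is "scene" or "side" or "wrist"; returns a dict with "frame" (400x640x3 uint8, red, green, blue), "range_z" (400x640 float32, m along the optical axis (not along the pixel's ray), 0 where there is no reading), "K" (3x3 intrinsics, pixels), "cam_to_world" (4x4, takes a point from camera to world coordinates). Camera axes: x right, y down, z forward; pixel columns grow to the right and rows downward; lengths in m; the calibration is good to about 2 mm. The wrist camera is an equidistant fisheye: a pixel r from the principal point sees the ray r / f radians off the axis. A picture is of the moment at which its call begins.
- finish_job(): hands the job in, once; it reports no verdict.
The state is a dict: "time": time; "q": joint angles; "joint_vel": joint speeds; "joint_torque": joint torques, N m; "tool_pos": TCP position; "tcp_rot": TCP orientation; "wrist_force": force on the tool from outside, world axes, zero at the start; "torque": the same for the moment, N m; "width": opening from 0.0 (shut) to 1.0 (fully open).
Only numpy, scipy, OpenCV 4.12 (cv2) and the standard library are available. Lean on these libraries where they do the work, as an engineer would, in place of code of your own. Each camera call takes 0.05 s, during which the arm holds its last target.

## Working session

There is one attempt and no reset: what is moved stays moved. The work goes in short steps, Python scripts to look and compute and a tool call to move; the robot and the scene stay as the last step left them, time stands still between calls to the robot, and variables do not carry over. Pictures are saved under pics/ and viewed, and the job is handed in when it is done.

Besides the shell and the picture viewer there is one more tool, called after "Request:" as name(argument=value, ...), one argument or row to a line, values as JSON. move_arm: Moves the arm, as the interface text tells. Its arguments: {"type":"object","properties":{"rows":{"type":"array"},"grip_force":{"type":"number"}},"required":["rows"]}

```bash
mkdir -p pics
python3 - <<'E'
from workcell import *
import cv2,numpy as np
s=read_state();print(s)
for n in["scene","side","wrist"]:
    c=read_camera(n);cv2.imwrite(f"pics/{n}0.png",c["frame"][:,:,::-1]);np.savez(f"{n}0.npz",**c)
    print(n,c["K"],c["cam_to_world"])
E
```

```text
{'time': 0.0, 'q': array([-1.14492440e+00,  2.64772851e-01,  1.60536336e+00, -4.03489243e-06,
        1.27368756e+00, -3.68947802e-02]), 'joint_vel': array([ 0.00060788, -0.00048596,  0.00032025,  0.00012948, -0.00137801,
        0.00061928]), 'joint_torque': array([ 1.51455817e-03, -5.15100682e+01, -3.67318618e+01, -5.92932270e-05,
        1.29709026e-02, -1.23407426e-05]), 'tool_pos': array([ 0.30103922, -0.60334631,  0.22995449]), 'tcp_rot': array([-3.05573900e+00, -7.19943272e-01,  6.82790150e-04]), 'wrist_force': array([-0.29641779, -0.28028947, -0.69775746]), 'torque': array([0.03197464, 0.0215282 , 0.02262053]), 'width': 0.9985288186402379}
scene [[364.2395312    0.         320.85087629]
 [  0.         364.2395312  198.1598402 ]
 [  0.           0.           1.        ]] [[ 0.1735572   0.76653358 -0.6183075   1.11483166]
 [ 0.98473437 -0.14353557  0.09846703 -0.11456815]
 [-0.01327083 -0.62595831 -0.7797436   0.93925194]
 [ 0.          0.          0.          1.        ]]
side [[394.32272122   0.         322.19965115]
 [  0.         394.32272122 193.74264419]
 [  0.           0.           1.        ]] [[-0.81983124 -0.26620601  0.50696262 -0.03853762]
 [-0.57254221  0.39423387 -0.71887069  0.73547498]
 [-0.00849413 -0.87961015 -0.47561942  0.6111216 ]
 [ 0.          0.          0.          1.        ]]
wrist [[309.70691629   0.         315.32869525]
 [  0.         309.70691629 203.70059375]
 [  0.           0.           1.        ]] [[ 0.44647756 -0.86176181 -0.24088248  0.36213409]
 [-0.89479363 -0.43043592 -0.11861403 -0.57305044]
 [-0.00146743  0.26849861 -0.96327895  0.37258081]
 [ 0.          0.          0.          1.        ]]
```

View pics/scene0.png

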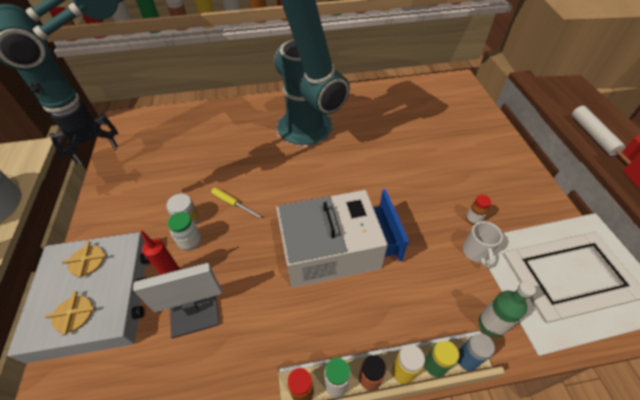

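View pics/side0.png

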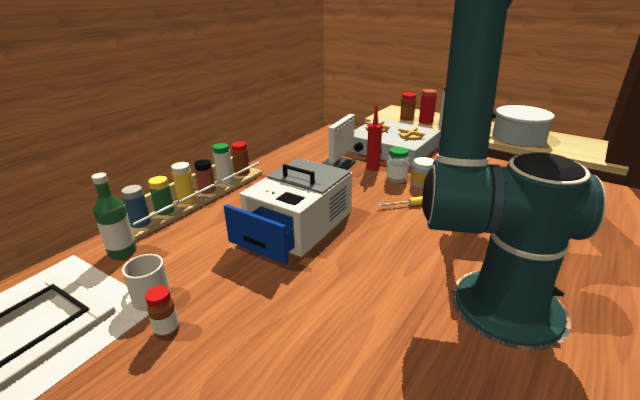

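View pics/wrist0.png

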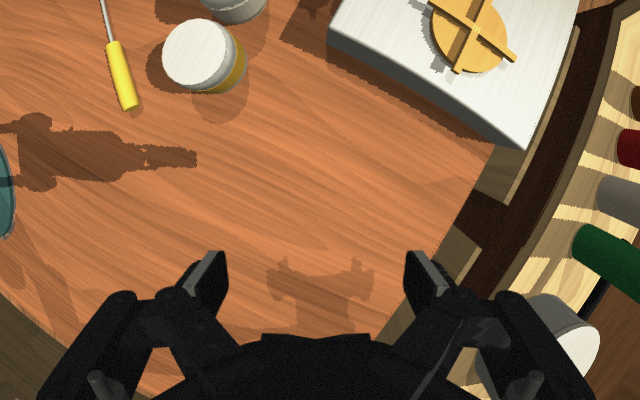

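```bash
cat > h.py <<'E'
import numpy as np,cv2
def cloud(c):
    K=c["K"];T=c["cam_to_world"];z=c["range_z"];v,u=np.mgrid[:400,:640]
    P=np.stack([(u-K[0,2])/K[0,0]*z,(v-K[1,2])/K[1,1]*z,z],-1)
    W=P@T[:3,:3].T+T[:3,3]; W[z==0]=np.nan
    return W
def fixrect(p):
    r=cv2.minAreaRect(p.astype(np.float32));return r,cv2.boxPoints(r)
E
python3 - <<'E'
from h import *
for n in["scene","side"]:
    c=dict(np.load(n+"0.npz"));W=cloud(c);f=c["frame"].astype(int)
    hsv=cv2.cvtColor(c["frame"],cv2.COLOR_RGB2HSV)
    X,Y,Z=W[...,0],W[...,1],W[...,2]
    print(n)
    roi=(X>.35)&(X<.9)&(Y>-.3)&(Y<.2)
    top=roi&(Z>.12)&(Z<.145)&~((hsv[...,0]>100)&(hsv[...,0]<130)&(hsv[...,1]>130))
    nl,lab,st,ce=cv2.connectedComponentsWithStats(top.astype(np.uint8));k=1+np.argmax(st[1:,4]);m=lab==k
    r,b=fixrect(W[m][:,:2]);print("top",m.sum(),r,b.round(4).tolist(),np.median(Z[m]))
    wh=m&(hsv[...,1]<60)&(hsv[...,2]>0)
    bl=roi&(hsv[...,0]>100)&(hsv[...,0]<130)&(hsv[...,1]>130)&(Z>0.02)
    bt=bl&(Z>.105)
    for nm,mm in(("blue",bl),("bluetop",bt)):
        r,b=fixrect(W[mm][:,:2]);print(nm,mm.sum(),r,b.round(4).tolist(),Z[mm].max())
    bar=roi&(Z>.155)&(Z<.2)
    if bar.sum()>5:
        r,b=fixrect(W[bar][:,:2]);print("bar",bar.sum(),r,W[bar].mean(0),Z[bar].max())
    pn=(X>.4)&(X<1)&(Y<-.25)&(Y>-.65)&(Z>.07)&(Z<.2)&(hsv[...,1]<60)
    nl,lab,st,ce=cv2.connectedComponentsWithStats(pn.astype(np.uint8))
    for k in range(1,nl):
        if st[k,4]>100:
            q=W[lab==k];r,b=fixrect(q[:,:2])
            C=q-q.mean(0);U=np.linalg.svd(C,full_matrices=False)
            print("panel",st[k],r,b.round(3).tolist(),q.mean(0),"n",U[2][2],U[1]/len(q)**.5)
    # objects
    ob=(Z>.03)&(X>.2)&(X<1)&(abs(Y)<.6)
    nl,lab,st,ce=cv2.connectedComponentsWithStats(ob.astype(np.uint8))
    for k in range(1,nl):
        if st[k,4]>60:
            q=W[lab==k];print("obj",st[k][:4],q.min(0).round(3),q.max(0).round(3))
E
```

```text
scene
top 5715 ((0.5685080289840698, -0.007607892155647278), (0.19314776360988617, 0.26127302646636963), 3.136153221130371) [[0.4648999869823456, 0.11749999970197678], [0.47920000553131104, -0.14329999685287476], [0.6721000075340271, -0.13279999792575836], [0.657800018787384, 0.12809999287128448]] 0.1343281007593793
blue 1032 ((0.5628626346588135, 0.16426944732666016), (0.17984233796596527, 0.041404735296964645), 1.8012832403182983) [[0.4722999930381775, 0.18209999799728394], [0.47360000014305115, 0.14079999923706055], [0.6534000039100647, 0.14640000462532043], [0.6521000266075134, 0.18780000507831573]] 0.1268463674373702
bluetop 333 ((0.5623689889907837, 0.1775130033493042), (0.1796504408121109, 0.012854955159127712), 3.152722120285034) [[0.4722999930381775, 0.17900000512599945], [0.4729999899864197, 0.16619999706745148], [0.652400016784668, 0.17599999904632568], [0.6517000198364258, 0.18889999389648438]] 0.1268463674373702
bar 131 ((0.5687653422355652, -0.009195925667881966), (0.0994764193892479, 0.009677630849182606), 2.0705108642578125) [ 0.57209744 -0.00928201  0.16943881] 0.174
[... 3450 characters left out ...]
3 0.00336361]
panel [388 155  21  11 158] ((0.45469531416893005, -0.4015920162200928), (0.06935451179742813, 0.039463672786951065), 16.60153579711914) [[0.41600000858306885, -0.3930000066757202], [0.4269999861717224, -0.4300000071525574], [0.49399998784065247, -0.41100001335144043], [0.4819999933242798, -0.37299999594688416]] [ 0.45025482 -0.39709451  0.08221193] n [-0.13049212  0.31649637  0.93957536] [0.01990077 0.00897662 0.00631519]
obj [329 105 105  77] [ 0.343 -0.6    0.03 ] [ 0.738 -0.308  0.236]
obj [ 92 141 168 110] [ 0.821 -0.185  0.03 ] [0.98  0.394 0.223]
obj [224 158 129 102] [ 0.462 -0.147  0.03 ] [0.663 0.189 0.175]
obj [122 254  56  76] [0.514 0.378 0.03 ] [0.707 0.48  0.102]
```

```bash
cat >> h.py <<'E'
from scipy.spatial.transform import Rotation as Ro
UX=np.array([np.cos(np.radians(-87)),np.sin(np.radians(-87)),0]);UY=np.array([-UX[1],UX[0],0]);U0=np.array([.567,-.0088,0])
def unit(x,y,z): return U0+UX*x+UY*y+np.array([0,0,z])
def ori(a,tilt=0):
    a=np.radians(a);x=[np.cos(a),np.sin(a),0];y=[np.sin(a),-np.cos(a),0]
    R=Ro.from_matrix(np.array([x,y,[0,0,-1.]]).T)
    return R*Ro.from_rotvec([np.radians(tilt),0,0])
def rel(p0,R0,p,R):
    t=R0.inv().apply(np.array(p)-p0)/.2; r=(R0.inv()*R).as_rotvec()/(2*np.pi)
    return t.round(3),r.round(4)
E
python3 - <<'E'
from h import *
from workcell import *
s=read_state();p=s["tool_pos"];R=Ro.from_rotvec(s["tcp_rot"])
wp=[((.36,-.43,.28),60),((.43,-.25,.28),93),((.46,-.06,.28),93),((.51,.12,.28),93),(unit(-.26,0,.28),93),(unit(-.24,0,.085),93)]
for q,a in wp:
    print(np.round(q,3),*rel(p,R,q,ori(a)));p=np.array(q);R=ori(a)
E
```

```text
[ 0.36 -0.43  0.28] [ 0.651 -0.645 -0.248] [-0.0003 -0.0001 -0.093 ]
[ 0.43 -0.25  0.28] [ 0.954 -0.147  0.   ] [ 0.      0.     -0.0917]
[ 0.46 -0.06  0.28] [0.941 0.2   0.   ] [0. 0. 0.]
[0.51 0.12 0.28] [0.886 0.297 0.   ] [0. 0. 0.]
[0.553 0.251 0.28 ] [0.642 0.251 0.   ] [0. 0. 0.]
[0.554 0.231 0.085] [-0.1    0.     0.975] [0. 0. 0.]
```

Request:
move_arm(
  rows=[
    {"tx": 0.16, "ty": -0.16, "tz": -0.1, "rz": -0.025, "grip": -1},
    {"tx": 0.33, "ty": -0.32, "tz": -0.2, "rz": -0.047, "grip": -1},
    {"tx": 0.49, "ty": -0.48, "tz": -0.25, "rz": -0.07, "grip": -1},
    {"tx": 0.65, "ty": -0.645, "tz": -0.25, "rz": -0.093, "grip": -1},
    {"tx": 0.65, "ty": -0.645, "tz": -0.25, "rz": -0.093, "grip": -1},
    {"tx": 0.65, "ty": -0.645, "tz": -0.25, "rz": -0.093, "grip": -1},
    {"tx": 0.65, "ty": -0.645, "tz": -0.25, "rz": -0.093, "grip": -1},
    {"tx": 0.65, "ty": -0.645, "tz": -0.25, "rz": -0.093, "grip": -1},
  ],
  grip_force=40,
)

```text
schema error: expected keys grip, tx, ty, tz, rx, ry, rz
```

Request:
move_arm(
  rows=[
    {"tx": 0.16, "ty": -0.03, "rz": -0.02, "grip": -1},
    {"tx": 0.32, "ty": -0.05, "rz": -0.04, "grip": -1},
    {"tx": 0.48, "ty": -0.08, "rz": -0.06, "grip": -1},
    {"tx": 0.64, "ty": -0.1, "rz": -0.08, "grip": -1},
    {"tx": 0.8, "ty": -0.12, "rz": -0.092, "grip": -1},
    {"tx": 0.954, "ty": -0.147, "rz": -0.092, "grip": -1},
    {"tx": 0.954, "ty": -0.147, "rz": -0.092, "grip": -1},
    {"tx": 0.954, "ty": -0.147, "rz": -0.092, "grip": -1},
  ],
)

```text
schema error: expected keys grip, tx, ty, tz, rx, ry, rz
```

Request:
move_arm(
  rows=[
    {"tx": 0.16, "ty": 0.03, "grip": -1},
    {"tx": 0.32, "ty": 0.06, "grip": -1},
    {"tx": 0.48, "ty": 0.1, "grip": -1},
    {"tx": 0.64, "ty": 0.14, "grip": -1},
    {"tx": 0.8, "ty": 0.17, "grip": -1},
    {"tx": 0.94, "ty": 0.2, "grip": -1},
    {"tx": 0.94, "ty": 0.2, "grip": -1},
    {"tx": 0.94, "ty": 0.2, "grip": -1},
  ],
)

```text
schema error: expected keys grip, tx, ty, tz, rx, ry, rz
```

Request:
move_arm(
  rows=[
    {"tx": 0.16, "ty": 0.05, "grip": -1},
    {"tx": 0.32, "ty": 0.1, "grip": -1},
    {"tx": 0.48, "ty": 0.16, "grip": -1},
    {"tx": 0.64, "ty": 0.21, "grip": -1},
    {"tx": 0.8, "ty": 0.27, "grip": -1},
    {"tx": 0.886, "ty": 0.297, "grip": -1},
    {"tx": 0.886, "ty": 0.297, "grip": -1},
    {"tx": 0.886, "ty": 0.297, "grip": -1},
  ],
)

```text
schema error: expected keys grip, tx, ty, tz, rx, ry, rz
```

Request:
move_arm(
  rows=[
    {"tx": 0.16, "ty": 0.06, "grip": -1},
    {"tx": 0.32, "ty": 0.12, "grip": -1},
    {"tx": 0.48, "ty": 0.19, "grip": -1},
    {"tx": 0.642, "ty": 0.251, "grip": -1},
    {"tx": 0.642, "ty": 0.251, "grip": -1},
    {"tx": 0.642, "ty": 0.251, "grip": -1},
    {"tx": 0.642, "ty": 0.251, "grip": -1},
    {"tx": 0.642, "ty": 0.251, "grip": -1},
  ],
)

```text
schema error: expected keys grip, tx, ty, tz, rx, ry, rz
```

Request:
move_arm(
  rows=[
    {"tx": 0.16, "ty": -0.16, "tz": -0.1, "rx": 0, "ry": 0, "rz": -0.025, "grip": -1},
    {"tx": 0.33, "ty": -0.32, "tz": -0.2, "rx": 0, "ry": 0, "rz": -0.047, "grip": -1},
    {"tx": 0.49, "ty": -0.48, "tz": -0.25, "rx": 0, "ry": 0, "rz": -0.07, "grip": -1},
    {"tx": 0.65, "ty": -0.645, "tz": -0.25, "rx": 0, "ry": 0, "rz": -0.093, "grip": -1},
    {"tx": 0.65, "ty": -0.645, "tz": -0.25, "rx": 0, "ry": 0, "rz": -0.093, "grip": -1},
    {"tx": 0.65, "ty": -0.645, "tz": -0.25, "rx": 0, "ry": 0, "rz": -0.093, "grip": -1},
    {"tx": 0.65, "ty": -0.645, "tz": -0.25, "rx": 0, "ry": 0, "rz": -0.093, "grip": -1},
    {"tx": 0.65, "ty": -0.645, "tz": -0.25, "rx": 0, "ry": 0, "rz": -0.093, "grip": -1},
  ],
  grip_force=40,
)

```text
time: 1.15
tool_pos: [0.3596, -0.4314, 0.2809]
tcp_rot: [-2.721, -1.568, 0.0]
wrist_force: [-0.4, 0.2, 0.8]
width: -0.002
```

Request:
move_arm(
  rows=[
    {"tx": 0.16, "ty": -0.03, "tz": 0, "rx": 0, "ry": 0, "rz": -0.02, "grip": -1},
    {"tx": 0.32, "ty": -0.05, "tz": 0, "rx": 0, "ry": 0, "rz": -0.04, "grip": -1},
    {"tx": 0.48, "ty": -0.08, "tz": 0, "rx": 0, "ry": 0, "rz": -0.06, "grip": -1},
    {"tx": 0.64, "ty": -0.1, "tz": 0, "rx": 0, "ry": 0, "rz": -0.08, "grip": -1},
    {"tx": 0.8, "ty": -0.12, "tz": 0, "rx": 0, "ry": 0, "rz": -0.092, "grip": -1},
    {"tx": 0.954, "ty": -0.147, "tz": 0, "rx": 0, "ry": 0, "rz": -0.092, "grip": -1},
    {"tx": 0.954, "ty": -0.147, "tz": 0, "rx": 0, "ry": 0, "rz": -0.092, "grip": -1},
    {"tx": 0.954, "ty": -0.147, "tz": 0, "rx": 0, "ry": 0, "rz": -0.092, "grip": -1},
  ],
)

```text
time: 2.15
tool_pos: [0.4299, -0.2514, 0.2812]
tcp_rot: [2.16, 2.281, -0.001]
wrist_force: [0.2, -0.6, -0.3]
width: 0.001
```

Request:
move_arm(
  rows=[
    {"tx": 0.16, "ty": 0.03, "tz": 0, "rx": 0, "ry": 0, "rz": 0, "grip": -1},
    {"tx": 0.32, "ty": 0.06, "tz": 0, "rx": 0, "ry": 0, "rz": 0, "grip": -1},
    {"tx": 0.48, "ty": 0.1, "tz": 0, "rx": 0, "ry": 0, "rz": 0, "grip": -1},
    {"tx": 0.64, "ty": 0.14, "tz": 0, "rx": 0, "ry": 0, "rz": 0, "grip": -1},
    {"tx": 0.8, "ty": 0.17, "tz": 0, "rx": 0, "ry": 0, "rz": 0, "grip": -1},
    {"tx": 0.94, "ty": 0.2, "tz": 0, "rx": 0, "ry": 0, "rz": 0, "grip": -1},
    {"tx": 0.94, "ty": 0.2, "tz": 0, "rx": 0, "ry": 0, "rz": 0, "grip": -1},
    {"tx": 0.94, "ty": 0.2, "tz": 0, "rx": 0, "ry": 0, "rz": 0, "grip": -1},
  ],
)

```text
time: 3.15
tool_pos: [0.4598, -0.0619, 0.2813]
tcp_rot: [2.161, 2.28, -0.001]
wrist_force: [-0.6, 0.3, -0.2]
width: 0.002
```

Request:
move_arm(
  rows=[
    {"tx": 0.16, "ty": 0.05, "tz": 0, "rx": 0, "ry": 0, "rz": 0, "grip": -1},
    {"tx": 0.32, "ty": 0.1, "tz": 0, "rx": 0, "ry": 0, "rz": 0, "grip": -1},
    {"tx": 0.48, "ty": 0.16, "tz": 0, "rx": 0, "ry": 0, "rz": 0, "grip": -1},
    {"tx": 0.64, "ty": 0.21, "tz": 0, "rx": 0, "ry": 0, "rz": 0, "grip": -1},
    {"tx": 0.8, "ty": 0.27, "tz": 0, "rx": 0, "ry": 0, "rz": 0, "grip": -1},
    {"tx": 0.886, "ty": 0.297, "tz": 0, "rx": 0, "ry": 0, "rz": 0, "grip": -1},
    {"tx": 0.886, "ty": 0.297, "tz": 0, "rx": 0, "ry": 0, "rz": 0, "grip": -1},
    {"tx": 0.886, "ty": 0.297, "tz": 0, "rx": 0, "ry": 0, "rz": 0, "grip": -1},
  ],
)

```text
time: 4.15
tool_pos: [0.5093, 0.1183, 0.2812]
tcp_rot: [2.161, 2.28, -0.001]
wrist_force: [0.8, 0.2, -0.7]
width: 0.003
```

Request:
move_arm(
  rows=[
    {"tx": 0.16, "ty": 0.06, "tz": 0, "rx": 0, "ry": 0, "rz": 0, "grip": -1},
    {"tx": 0.32, "ty": 0.12, "tz": 0, "rx": 0, "ry": 0, "rz": 0, "grip": -1},
    {"tx": 0.48, "ty": 0.19, "tz": 0, "rx": 0, "ry": 0, "rz": 0, "grip": -1},
    {"tx": 0.642, "ty": 0.251, "tz": 0, "rx": 0, "ry": 0, "rz": 0, "grip": -1},
    {"tx": 0.642, "ty": 0.251, "tz": 0, "rx": 0, "ry": 0, "rz": 0, "grip": -1},
    {"tx": 0.642, "ty": 0.251, "tz": 0, "rx": 0, "ry": 0, "rz": 0, "grip": -1},
    {"tx": 0.642, "ty": 0.251, "tz": 0, "rx": 0, "ry": 0, "rz": 0, "grip": -1},
    {"tx": 0.642, "ty": 0.251, "tz": 0, "rx": 0, "ry": 0, "rz": 0, "grip": -1},
  ],
)

```text
time: 5.15
tool_pos: [0.5525, 0.2495, 0.2815]
tcp_rot: [2.161, 2.28, 0.0]
wrist_force: [-0.1, 1.2, -0.2]
width: 0.001
```

Request:
move_arm(
  rows=[
    {"tx": 0, "ty": 0, "tz": 0.25, "rx": 0, "ry": 0, "rz": 0, "grip": -1},
    {"tx": 0, "ty": 0, "tz": 0.5, "rx": 0, "ry": 0, "rz": 0, "grip": -1},
    {"tx": 0, "ty": 0, "tz": 0.75, "rx": 0, "ry": 0, "rz": 0, "grip": -1},
    {"tx": 0, "ty": 0, "tz": 0.98, "rx": 0, "ry": 0, "rz": 0, "grip": -1},
    {"tx": 0, "ty": 0, "tz": 0.98, "rx": 0, "ry": 0, "rz": 0, "grip": -1},
    {"tx": 0, "ty": 0, "tz": 0.98, "rx": 0, "ry": 0, "rz": 0, "grip": -1},
    {"tx": 0, "ty": 0, "tz": 0.98, "rx": 0, "ry": 0, "rz": 0, "grip": -1},
    {"tx": 0, "ty": 0, "tz": 0.98, "rx": 0, "ry": 0, "rz": 0, "grip": -1},
  ],
)

```text
time: 6.15
tool_pos: [0.5542, 0.251, 0.0877]
tcp_rot: [2.159, 2.28, 0.006]
wrist_force: [0.3, -1.2, 0.4]
width: -0.001
```

Request:
move_arm(
  rows=[
    {"tx": -0.08, "ty": 0, "tz": 0, "rx": 0, "ry": 0, "rz": 0, "grip": -1},
    {"tx": -0.16, "ty": 0, "tz": 0, "rx": 0, "ry": 0, "rz": 0, "grip": -1},
    {"tx": -0.24, "ty": 0, "tz": 0, "rx": 0, "ry": 0, "rz": 0, "grip": -1},
    {"tx": -0.3, "ty": 0, "tz": 0, "rx": 0, "ry": 0, "rz": 0, "grip": -1},
    {"tx": -0.35, "ty": 0, "tz": 0, "rx": 0, "ry": 0, "rz": 0, "grip": -1},
    {"tx": -0.4, "ty": 0, "tz": 0, "rx": 0, "ry": 0, "rz": 0, "grip": -1},
    {"tx": -0.45, "ty": 0, "tz": 0, "rx": 0, "ry": 0, "rz": 0, "grip": -1},
    {"tx": -0.45, "ty": 0, "tz": 0, "rx": 0, "ry": 0, "rz": 0, "grip": -1},
  ],
)

```text
time: 7.15
tool_pos: [0.5578, 0.1597, 0.0853]
tcp_rot: [2.16, 2.28, 0.0]
wrist_force: [-0.4, 0.6, 0.2]
width: 0.001
```

Request:
move_arm(
  rows=[
    {"tx": -0.015, "ty": 0, "tz": 0, "rx": 0, "ry": 0, "rz": 0, "grip": -1},
    {"tx": -0.03, "ty": 0, "tz": 0, "rx": 0, "ry": 0, "rz": 0, "grip": -1},
    {"tx": -0.045, "ty": 0, "tz": 0, "rx": 0, "ry": 0, "rz": 0, "grip": -1},
    {"tx": -0.06, "ty": 0, "tz": 0, "rx": 0, "ry": 0, "rz": 0, "grip": -1},
    {"tx": -0.06, "ty": 0, "tz": 0, "rx": 0, "ry": 0, "rz": 0, "grip": -1},
    {"tx": -0.06, "ty": 0, "tz": 0, "rx": 0, "ry": 0, "rz": 0, "grip": -1},
    {"tx": -0.06, "ty": 0, "tz": 0, "rx": 0, "ry": 0, "rz": 0, "grip": -1},
    {"tx": -0.06, "ty": 0, "tz": 0, "rx": 0, "ry": 0, "rz": 0, "grip": -1},
  ],
)

```text
time: 8.15
tool_pos: [0.5581, 0.1484, 0.0852]
tcp_rot: [2.16, 2.281, -0.0]
wrist_force: [-0.2, 0.5, 0.1]
width: 0.003
```

```bash
cat > look.py <<'E'
import sys
from h import *
from workcell import *
t=sys.argv[1]
for n in sys.argv[2:]:
    c=read_camera(n);np.savez(f"{n}{t}.npz",**c);cv2.imwrite(f"pics/{n}{t}.png",c["frame"][:,:,::-1])
s=read_state();print(s["time"],s["tool_pos"],s["tcp_rot"],s["wrist_force"],s["q"].round(2),s["width"])
E
python3 look.py 1 side scene
python3 - <<'E'
from h import *
for n in["scene","side"]:
    c=dict(np.load(n+"1.npz"));W=cloud(c);hsv=cv2.cvtColor(c["frame"],cv2.COLOR_RGB2HSV)
    bl=(hsv[...,0]>100)&(hsv[...,0]<130)&(hsv[...,1]>130)&(W[...,2]>.1)&(W[...,0]<.7)
    print(n,bl.sum(),np.percentile((W[bl]-U0)@UX,[1,5,50,95]))
E
```

```text
8.25 [0.55810861 0.1484677  0.08524928] [-2.16029755e+00 -2.28094481e+00  1.83104930e-04] [0.23732045 0.35846452 0.05469376] [ 0.22  0.22  1.95 -0.    0.97  0.16] 0.0017486866717853742
scene 160 [-0.15198232 -0.14680305 -0.14215009 -0.13846988]
side 436 [-0.1501567  -0.14640224 -0.14413457 -0.13729311]
```

View pics/side1.png

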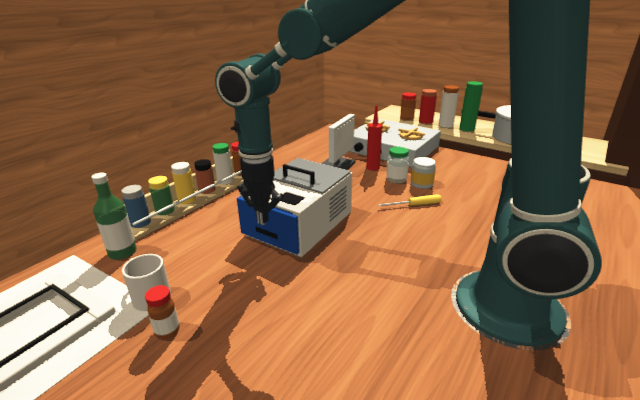

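Request:
move_arm(
  rows=[
    {"tx": -0.01, "ty": 0, "tz": 0, "rx": 0, "ry": 0, "rz": 0, "grip": -1},
    {"tx": -0.02, "ty": 0, "tz": 0, "rx": 0, "ry": 0, "rz": 0, "grip": -1},
    {"tx": -0.03, "ty": 0, "tz": 0, "rx": 0, "ry": 0, "rz": 0, "grip": -1},
    {"tx": -0.035, "ty": 0, "tz": 0, "rx": 0, "ry": 0, "rz": 0, "grip": -1},
    {"tx": -0.035, "ty": 0, "tz": 0, "rx": 0, "ry": 0, "rz": 0, "grip": -1},
    {"tx": -0.035, "ty": 0, "tz": 0, "rx": 0, "ry": 0, "rz": 0, "grip": -1},
    {"tx": -0.035, "ty": 0, "tz": 0, "rx": 0, "ry": 0, "rz": 0, "grip": -1},
    {"tx": -0.035, "ty": 0, "tz": 0, "rx": 0, "ry": 0, "rz": 0, "grip": -1},
  ],
)

```text
time: 9.25
tool_pos: [0.5584, 0.1441, 0.0853]
tcp_rot: [-2.159, -2.278, -0.005]
wrist_force: [-0.7, 10.8, -1.7]
width: 0.003
```

Request:
move_arm(
  rows=[
    {"tx": -0.01, "ty": 0, "tz": 0, "rx": 0, "ry": 0, "rz": 0, "grip": -1},
    {"tx": -0.02, "ty": 0, "tz": 0, "rx": 0, "ry": 0, "rz": 0, "grip": -1},
    {"tx": -0.03, "ty": 0, "tz": 0, "rx": 0, "ry": 0, "rz": 0, "grip": -1},
    {"tx": -0.03, "ty": 0, "tz": 0, "rx": 0, "ry": 0, "rz": 0, "grip": -1},
    {"tx": -0.03, "ty": 0, "tz": 0, "rx": 0, "ry": 0, "rz": 0, "grip": -1},
    {"tx": -0.03, "ty": 0, "tz": 0, "rx": 0, "ry": 0, "rz": 0, "grip": -1},
    {"tx": -0.03, "ty": 0, "tz": 0, "rx": 0, "ry": 0, "rz": 0, "grip": -1},
    {"tx": -0.03, "ty": 0, "tz": 0, "rx": 0, "ry": 0, "rz": 0, "grip": -1},
  ],
)

```text
time: 10.25
tool_pos: [0.5584, 0.1441, 0.0855]
tcp_rot: [-2.157, -2.272, -0.016]
wrist_force: [-2.0, 31.7, -2.2]
width: 0.003
```

Request:
move_arm(
  rows=[
    {"tx": 0.15, "ty": 0, "tz": 0, "rx": 0, "ry": 0, "rz": 0, "grip": -1},
    {"tx": 0.25, "ty": 0, "tz": -0.1, "rx": 0, "ry": 0, "rz": 0, "grip": -1},
    {"tx": 0.25, "ty": 0, "tz": -0.3, "rx": 0, "ry": 0, "rz": 0, "grip": -1},
    {"tx": 0.25, "ty": 0, "tz": -0.55, "rx": 0, "ry": 0, "rz": 0.0, "grip": -1},
    {"tx": 0.25, "ty": 0, "tz": -0.8, "rx": 0, "ry": 0, "rz": 0.02, "grip": -1},
    {"tx": 0.2, "ty": 0, "tz": -0.85, "rx": 0, "ry": 0, "rz": 0.045, "grip": -0.5},
    {"tx": 0.1, "ty": 0, "tz": -0.85, "rx": 0, "ry": 0, "rz": 0.07, "grip": -0.3},
    {"tx": 0, "ty": 0, "tz": -0.85, "rx": 0, "ry": 0, "rz": 0.1, "grip": -0.1},
  ],
)

```text
time: 11.25
tool_pos: [0.5589, 0.1347, 0.2557]
tcp_rot: [2.762, 1.495, 0.0]
wrist_force: [-0.0, -0.2, 0.4]
width: 0.45
```

```bash
python3 look.py 2 side scene
python3 - <<'E'
from h import *
from workcell import *
for n in["scene","side"]:
    c=dict(np.load(n+"2.npz"));W=cloud(c);hsv=cv2.cvtColor(c["frame"],cv2.COLOR_RGB2HSV)
    bl=(hsv[...,0]>100)&(hsv[...,0]<130)&(hsv[...,1]>130)&(W[...,2]>.1)&(W[...,0]<.7)
    print(n,bl.sum(),np.percentile((W[bl]-U0)@UX,[1,5,50,95]))
s=read_state();print(rel(s["tool_pos"],Ro.from_rotvec(s["tcp_rot"]),unit(0,0,.25),ori(3)))
E
```

```text
11.35 [0.5588441  0.13369656 0.25529883] [ 2.75940305e+00  1.49943559e+00 -8.83332170e-04] [-0.1182968  -0.11029112 -0.12531638] [ 0.19  0.06  1.79 -0.    1.29  0.77] 0.44873873294462724
scene 61 [-0.14218975 -0.14188581 -0.14029937 -0.13809444]
side 621 [-0.14306487 -0.14216163 -0.14018389 -0.1343759 ]
(array([-0.576,  0.422,  0.027]), array([2.000e-04, 1.000e-04, 1.501e-01]))
```

View pics/side2.png

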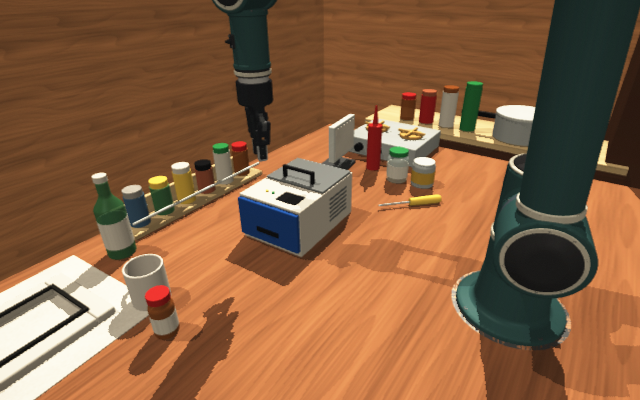

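Request:
move_arm(
  rows=[
    {"tx": -0.15, "ty": 0.1, "tz": 0, "rx": 0, "ry": 0, "rz": 0.03, "grip": -0.1},
    {"tx": -0.3, "ty": 0.2, "tz": 0, "rx": 0, "ry": 0, "rz": 0.055, "grip": -0.1},
    {"tx": -0.45, "ty": 0.3, "tz": 0.027, "rx": 0, "ry": 0, "rz": 0.08, "grip": -0.1},
    {"tx": -0.576, "ty": 0.422, "tz": 0.027, "rx": 0, "ry": 0, "rz": 0.105, "grip": -0.1},
    {"tx": -0.576, "ty": 0.422, "tz": 0.027, "rx": 0, "ry": 0, "rz": 0.13, "grip": -0.1},
    {"tx": -0.576, "ty": 0.422, "tz": 0.027, "rx": 0, "ry": 0, "rz": 0.15, "grip": -0.1},
    {"tx": -0.576, "ty": 0.422, "tz": 0.027, "rx": 0, "ry": 0, "rz": 0.15, "grip": -0.1},
    {"tx": -0.576, "ty": 0.422, "tz": 0.027, "rx": 0, "ry": 0, "rz": 0.15, "grip": -0.1},
  ],
)

```text
time: 12.35
tool_pos: [0.5673, -0.0066, 0.2498]
tcp_rot: [-3.14, -0.093, 0.0]
wrist_force: [0.0, -0.2, -0.2]
width: 0.447
```

```bash
python3 look.py 3 wrist
python3 - <<'E'
from h import *
from workcell import *
s=read_state();print(rel(s["tool_pos"],Ro.from_rotvec(s["tcp_rot"]),unit(0,0,.151),ori(3)))
# where bar is expected in wrist image
c=dict(np.load("wrist3.npz"));T=c["cam_to_world"];K=c["K"]
for q in (unit(0,-.045,.167),unit(0,0,.167),unit(0,.045,.167)):
    v=T[:3,:3].T@(q-T[:3,3]);th=np.arctan2(np.hypot(v[0],v[1]),v[2]);r=th*K[0,0];n=v[:2]/np.hypot(v[0],v[1])
    print((K[:2,2]+r*n).round(1))
E
```

```text
12.4 [ 0.56727905 -0.00662859  0.24980253] [-3.14021134e+00 -9.20369883e-02  2.20441049e-04] [-0.10117094 -0.52107791  0.24427854] [-0.06  0.05  1.82  0.    1.28  1.46] 0.45019029131732674
(array([-0.002,  0.011,  0.494]), array([-0.   ,  0.   ,  0.001]))
[317.7 264.1]
[318.3 211. ]
[318.9 151.8]
```

View pics/wrist3.png

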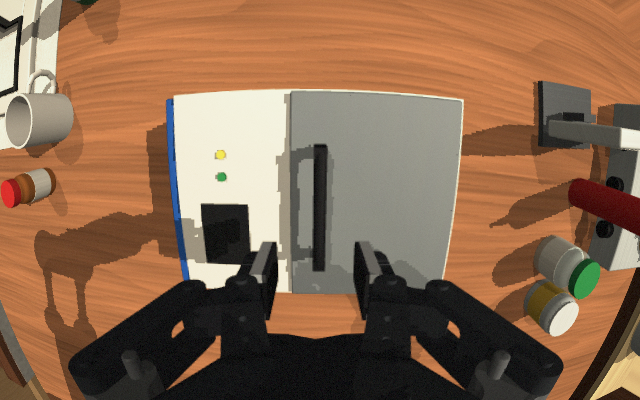

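Request:
move_arm(
  rows=[
    {"tx": 0, "ty": 0.01, "tz": 0.12, "rx": 0, "ry": 0, "rz": 0, "grip": -0.1},
    {"tx": 0, "ty": 0.01, "tz": 0.25, "rx": 0, "ry": 0, "rz": 0, "grip": -0.1},
    {"tx": 0, "ty": 0.01, "tz": 0.38, "rx": 0, "ry": 0, "rz": 0, "grip": -0.1},
    {"tx": 0, "ty": 0.01, "tz": 0.49, "rx": 0, "ry": 0, "rz": 0, "grip": -0.1},
    {"tx": 0, "ty": 0.01, "tz": 0.49, "rx": 0, "ry": 0, "rz": 0, "grip": -0.5},
    {"tx": 0, "ty": 0.01, "tz": 0.49, "rx": 0, "ry": 0, "rz": 0, "grip": -1},
    {"tx": 0, "ty": 0.01, "tz": 0.49, "rx": 0, "ry": 0, "rz": 0, "grip": -1},
    {"tx": 0, "ty": 0.01, "tz": 0.49, "rx": 0, "ry": 0, "rz": 0, "grip": -1},
  ],
  grip_force=25,
)

```text
time: 13.4
tool_pos: [0.5675, -0.0095, 0.1525]
tcp_rot: [3.139, 0.087, 0.001]
wrist_force: [-2.2, -3.9, -1.6]
width: 0.105
```

Run:
```python
from h import *
from workcell import *
s=read_state();p=s["tool_pos"];R=Ro.from_rotvec(s["tcp_rot"]);print(p,s["width"],s["wrist_force"],(p-U0)@UX)
# arc: hinge at unit x .125 rel to current bar x
gx=(p-U0)@UX; gz=p[2]+.019
print(gx,gz)
r=np.hypot(.125,.036);ph0=np.arctan2(.036,.125)
for th in range(0,101,5):
    ph=ph0+np.radians(th);tl=min(25,th*.3)
    dx=.125-r*np.cos(ph);dz=r*np.sin(ph)-.036
    g=p+np.array([0,0,.019])+UX*dx+np.array([0,0,dz])
    Rn=R*Ro.from_rotvec([np.radians(tl),0,0])
    print(th,*rel(p,R,g+Rn.apply([0,0,.019]),Rn))
```

```text
[ 0.56745186 -0.00953256  0.15246613] 0.10473569930099239 [-2.21270493 -3.85378328 -1.55569452] 0.0007552022506121453
0.0007552022506121453 0.1714661275838214
0 [0. 0. 0.] [0. 0. 0.]
5 [-0.     0.016 -0.054] [ 0.0042 -0.      0.    ]
10 [-0.     0.036 -0.106] [ 0.0083  0.     -0.    ]
15 [-0.     0.061 -0.156] [ 0.0125  0.     -0.    ]
20 [-0.     0.09  -0.203] [ 0.0167  0.     -0.    ]
25 [-0.     0.123 -0.248] [0.0208 0.     0.    ]
30 [-0.     0.159 -0.289] [ 0.025  0.    -0.   ]
35 [-0.001  0.199 -0.327] [ 0.0292  0.     -0.    ]
40 [-0.001  0.243 -0.361] [0.0333 0.     0.    ]
45 [-0.001  0.289 -0.392] [ 0.0375  0.     -0.    ]
50 [-0.001  0.337 -0.417] [0.0417 0.     0.    ]
55 [-0.001  0.387 -0.439] [ 0.0458  0.     -0.    ]
60 [-0.001  0.44  -0.455] [ 0.05  0.   -0.  ]
65 [-0.002  0.493 -0.467] [ 0.0542 -0.     -0.    ]
70 [-0.002  0.547 -0.475] [ 0.0583  0.     -0.    ]
75 [-0.002  0.601 -0.477] [0.0625 0.     0.    ]
80 [-0.002  0.656 -0.474] [ 0.0667  0.     -0.    ]
85 [-0.002  0.71  -0.467] [ 0.0694  0.     -0.    ]
90 [-0.002  0.765 -0.453] [ 0.0694  0.     -0.    ]
95 [-0.003  0.819 -0.435] [ 0.0694  0.     -0.    ]
100 [-0.003  0.871 -0.412] [ 0.0694  0.     -0.    ]
```

Request:
move_arm(
  rows=[
    {"tx": 0, "ty": 0.016, "tz": -0.054, "rx": 0.004, "ry": 0, "rz": 0, "grip": -1},
    {"tx": 0, "ty": 0.036, "tz": -0.106, "rx": 0.008, "ry": 0, "rz": 0, "grip": -1},
    {"tx": 0, "ty": 0.061, "tz": -0.156, "rx": 0.0125, "ry": 0, "rz": 0, "grip": -1},
    {"tx": 0, "ty": 0.09, "tz": -0.203, "rx": 0.0167, "ry": 0, "rz": 0, "grip": -1},
    {"tx": 0, "ty": 0.123, "tz": -0.248, "rx": 0.0208, "ry": 0, "rz": 0, "grip": -1},
    {"tx": 0, "ty": 0.159, "tz": -0.289, "rx": 0.025, "ry": 0, "rz": 0, "grip": -1},
    {"tx": 0, "ty": 0.199, "tz": -0.327, "rx": 0.0292, "ry": 0, "rz": 0, "grip": -1},
    {"tx": 0, "ty": 0.243, "tz": -0.361, "rx": 0.0333, "ry": 0, "rz": 0, "grip": -1},
  ],
)

```text
time: 14.4
tool_pos: [0.5698, -0.0571, 0.225]
tcp_rot: [-2.928, -0.082, 0.01]
wrist_force: [-4.1, 2.7, -1.5]
width: 0.101
```

```bash
python3 look.py 4 side
python3 - <<'E'
from h import *
R=ori(3)
def pose(th):
    r=np.hypot(.125,.036);ph0=np.arctan2(.036,.125)
    ph=ph0+np.radians(th);tl=min(25,th*.3)
    g=np.array([0,0,.019])+UX*(.125-r*np.cos(ph))+np.array([0,0,r*np.sin(ph)-.036])
    Rn=R*Ro.from_rotvec([np.radians(tl),0,0]);return g+Rn.apply([0,0,.019]),Rn
p0,R0=pose(40)
for th in range(45,101,5): print(th,*rel(p0,R0,*pose(th)))
E
```

```text
14.45 [ 0.56989454 -0.05841847  0.2259816 ] [-2.92796901 -0.08094939  0.00920323] [-5.62261626  1.82621194  2.11099309] [-0.27  0.11  1.81  0.21  1.3   1.18] 0.10479805073321527
45 [ 0.     0.039 -0.039] [0.0042 0.     0.    ]
50 [ 0.     0.081 -0.074] [ 0.0083 -0.      0.    ]
55 [ 0.     0.126 -0.106] [0.0125 0.     0.    ]
60 [ 0.     0.173 -0.133] [ 0.0167  0.     -0.    ]
65 [ 0.     0.223 -0.156] [ 0.0208 -0.     -0.    ]
70 [ 0.     0.274 -0.174] [ 0.025  0.    -0.   ]
75 [ 0.     0.327 -0.188] [ 0.0292  0.     -0.    ]
80 [ 0.     0.38  -0.197] [ 0.0333 -0.      0.    ]
85 [ 0.     0.435 -0.2  ] [ 0.0361  0.     -0.    ]
90 [ 0.     0.492 -0.199] [ 0.0361  0.     -0.    ]
95 [ 0.     0.548 -0.192] [ 0.0361  0.     -0.    ]
100 [ 0.     0.604 -0.181] [ 0.0361  0.     -0.    ]
```

View pics/side4.png

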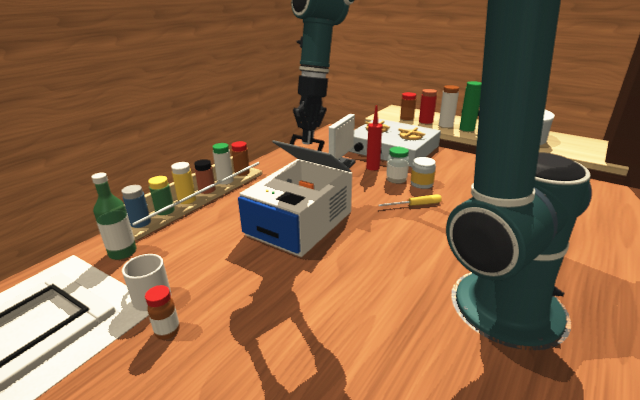

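Request:
move_arm(
  rows=[
    {"tx": 0, "ty": 0.039, "tz": -0.039, "rx": 0.0042, "ry": 0, "rz": 0, "grip": -1},
    {"tx": 0, "ty": 0.081, "tz": -0.074, "rx": 0.0083, "ry": 0, "rz": 0, "grip": -1},
    {"tx": 0, "ty": 0.126, "tz": -0.106, "rx": 0.0125, "ry": 0, "rz": 0, "grip": -1},
    {"tx": 0, "ty": 0.173, "tz": -0.133, "rx": 0.0167, "ry": 0, "rz": 0, "grip": -1},
    {"tx": 0, "ty": 0.223, "tz": -0.156, "rx": 0.0208, "ry": 0, "rz": 0, "grip": -1},
    {"tx": 0, "ty": 0.274, "tz": -0.174, "rx": 0.025, "ry": 0, "rz": 0, "grip": -1},
    {"tx": 0, "ty": 0.327, "tz": -0.188, "rx": 0.0292, "ry": 0, "rz": 0, "grip": -1},
    {"tx": 0, "ty": 0.38, "tz": -0.197, "rx": 0.0333, "ry": 0, "rz": 0, "grip": -1},
  ],
)

```text
time: 15.45
tool_pos: [0.5745, -0.1402, 0.2499]
tcp_rot: [-2.72, -0.078, 0.015]
wrist_force: [-6.7, 1.8, 6.0]
width: 0.102
```

```bash
python3 look.py 5 side scene
python3 - <<'E'
from h import *
R=ori(3)
def pose(th):
    r=np.hypot(.125,.036);ph0=np.arctan2(.036,.125)
    ph=ph0+np.radians(th);tl=th*.3
    g=np.array([0,0,.019])+UX*(.125-r*np.cos(ph))+np.array([0,0,r*np.sin(ph)-.036])
    Rn=R*Ro.from_rotvec([np.radians(tl),0,0]);return g+Rn.apply([0,0,.019]),Rn
p0,R0=pose(80)
for th in range(85,106,5): print(th,*rel(p0,R0,*pose(th)))
E
```

```text
15.55 [ 0.57466087 -0.14193962  0.24954613] [-2.72194342 -0.07518978  0.01424592] [-8.52604984 -2.14200578  7.40725555] [-0.49  0.22  1.68  0.36  1.47  0.95] 0.10280124396062293
85 [ 0.     0.052 -0.015] [ 0.0042  0.     -0.    ]
90 [ 0.     0.106 -0.026] [ 0.0083  0.     -0.    ]
95 [ 0.     0.16  -0.031] [ 0.0125  0.     -0.    ]
100 [ 0.     0.214 -0.032] [ 0.0167  0.     -0.    ]
105 [ 0.     0.268 -0.027] [ 0.0208 -0.     -0.    ]
```

View pics/side5.png

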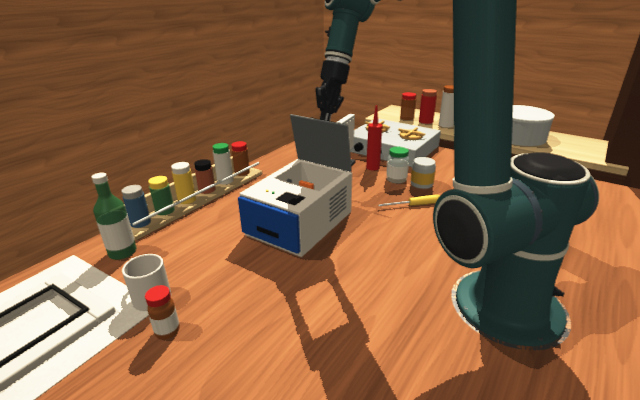

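Request:
move_arm(
  rows=[
    {"tx": 0, "ty": 0.052, "tz": -0.015, "rx": 0.0042, "ry": 0, "rz": 0, "grip": -1},
    {"tx": 0, "ty": 0.106, "tz": -0.026, "rx": 0.0083, "ry": 0, "rz": 0, "grip": -1},
    {"tx": 0, "ty": 0.16, "tz": -0.031, "rx": 0.0125, "ry": 0, "rz": 0, "grip": -1},
    {"tx": 0, "ty": 0.193, "tz": -0.032, "rx": 0.015, "ry": 0, "rz": 0, "grip": -1},
    {"tx": 0, "ty": 0.193, "tz": -0.032, "rx": 0.015, "ry": 0, "rz": 0, "grip": -1},
    {"tx": 0, "ty": 0.193, "tz": -0.032, "rx": 0.015, "ry": 0, "rz": 0, "grip": -1},
    {"tx": 0, "ty": 0.193, "tz": -0.032, "rx": 0.015, "ry": 0, "rz": 0, "grip": -0.6},
    {"tx": 0, "ty": 0.193, "tz": -0.032, "rx": 0.015, "ry": 0, "rz": 0, "grip": -0.6},
  ],
)

```text
time: 16.55
tool_pos: [0.5777, -0.1784, 0.2378]
tcp_rot: [-2.629, -0.073, 0.015]
wrist_force: [0.6, 0.2, -0.8]
width: 0.196
```

```bash
python3 look.py 6 side scene
```

```text
16.65 [ 0.57732321 -0.17789811  0.23732589] [-2.62835191 -0.07315797  0.01734451] [ 0.86896401 -0.76558372 -0.83166227] [-0.57  0.3   1.63  0.41  1.53  0.86] 0.19633887089604626
```

View pics/scene6.png

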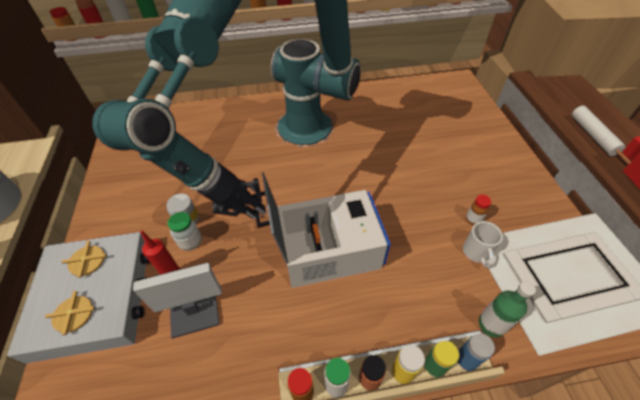

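View pics/side6.png

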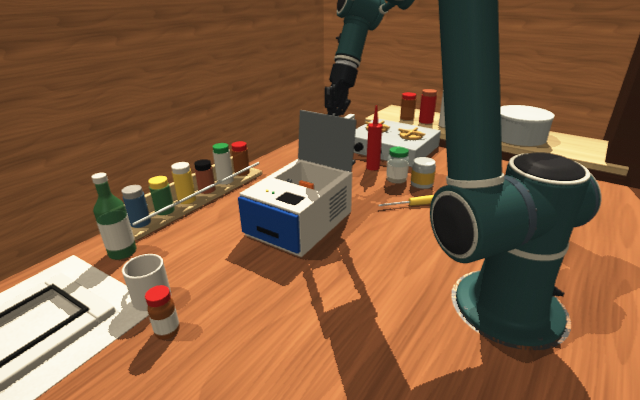

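Request:
move_arm(
  rows=[
    {"tx": 0, "ty": 0, "tz": -0.08, "rx": 0, "ry": 0, "rz": 0, "grip": -0.6},
    {"tx": 0, "ty": 0, "tz": -0.2, "rx": 0, "ry": 0, "rz": 0, "grip": -0.6},
    {"tx": 0, "ty": 0, "tz": -0.4, "rx": 0, "ry": 0, "rz": 0, "grip": -0.6},
    {"tx": 0, "ty": 0, "tz": -0.6, "rx": 0, "ry": 0, "rz": 0, "grip": -0.6},
    {"tx": 0, "ty": 0, "tz": -0.75, "rx": -0.02, "ry": 0, "rz": 0, "grip": -0.4},
    {"tx": 0, "ty": 0, "tz": -0.75, "rx": -0.04, "ry": 0, "rz": 0, "grip": -0.2},
    {"tx": 0, "ty": 0, "tz": -0.75, "rx": -0.06, "ry": 0, "rz": 0, "grip": -0.1},
    {"tx": 0, "ty": 0, "tz": -0.75, "rx": -0.08, "ry": 0, "rz": 0, "grip": -0.1},
  ],
)

```text
time: 17.65
tool_pos: [0.5813, -0.2518, 0.3699]
tcp_rot: [-3.135, -0.086, -0.004]
wrist_force: [0.4, 0.9, -0.3]
width: 0.452
```

```bash
python3 look.py 7 side scene
python3 - <<'E'
from h import *
from workcell import *
for n in["scene","side"]:
    c=dict(np.load(n+"7.npz"));W=cloud(c);hsv=cv2.cvtColor(c["frame"],cv2.COLOR_RGB2HSV)
    d=W-U0;ux=d@UX;uy=d@UY;Z=W[...,2]
    m=(ux>.07)&(ux<.2)&(abs(uy)<.08)&(Z>.15)&(Z<.32)&(hsv[...,1]<80)
    if m.sum()>20: A=np.polyfit(Z[m],ux[m],1);print(n,m.sum(),"flap deg",90+np.degrees(np.arctan(A[0])),Z[m].max(),A)
    o=(hsv[...,0]<14)&(hsv[...,1]>150)&(ux>-.014)&(ux<.118)&(abs(uy)<.07)&(Z>.07)&(Z<.16)
    print(o.sum(),np.percentile(ux[o],[5,50,95]),np.percentile(uy[o],[5,50,95]),np.percentile(Z[o],[5,95]))
s=read_state();print(rel(s["tool_pos"],Ro.from_rotvec(s["tcp_rot"]),unit(.035,0,.33),ori(3)))
E
```

```text
17.75 [ 0.58139161 -0.24906289  0.37037635] [-3.13176757 -0.09183495 -0.00468512] [-0.23972323  0.42933956 -0.1026925 ] [-0.45  0.13  1.51  0.01  1.5   1.06] 0.45091088414311153
scene 554 flap deg 101.03914445459775 0.28152538850257836 [0.19508942 0.0973452 ]
104 [0.02983891 0.03633707 0.0403639 ] [-0.04135377  0.00319336  0.02233586] [0.08303256 0.1149192 ]
side 2160 flap deg 97.44479076908475 0.2821129603029535 [0.13067234 0.1104393 ]
78 [0.0290265  0.03205031 0.03860551] [-0.0234803  -0.00580112  0.0188118 ] [0.10406733 0.11634079]
(array([-0.003, -1.027,  0.21 ]), array([-0.0013, -0.0005,  0.001 ]))
```

View pics/side7.png

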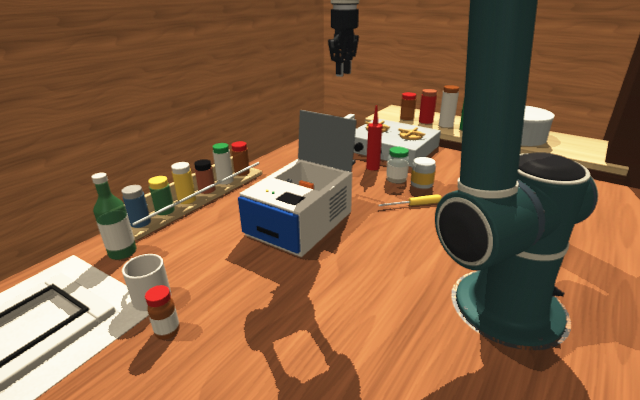

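Request:
move_arm(
  rows=[
    {"tx": 0, "ty": -0.2, "tz": 0, "rx": 0, "ry": 0, "rz": 0.001, "grip": -0.1},
    {"tx": 0, "ty": -0.4, "tz": 0, "rx": 0, "ry": 0, "rz": 0.001, "grip": -0.1},
    {"tx": 0, "ty": -0.6, "tz": 0, "rx": 0, "ry": 0, "rz": 0.001, "grip": -0.1},
    {"tx": 0, "ty": -0.8, "tz": 0, "rx": 0, "ry": 0, "rz": 0.001, "grip": -0.1},
    {"tx": 0, "ty": -1, "tz": 0.1, "rx": 0, "ry": 0, "rz": 0.001, "grip": -0.1},
    {"tx": 0, "ty": -1, "tz": 0.21, "rx": 0, "ry": 0, "rz": 0.001, "grip": -0.1},
    {"tx": 0, "ty": -1, "tz": 0.21, "rx": 0, "ry": 0, "rz": 0.001, "grip": -0.1},
    {"tx": 0, "ty": -1, "tz": 0.21, "rx": 0, "ry": 0, "rz": 0.001, "grip": -0.1},
  ],
)

```text
time: 18.75
tool_pos: [0.5703, -0.0519, 0.3286]
tcp_rot: [-3.13, -0.075, -0.0]
wrist_force: [1.0, -0.8, -0.3]
width: 0.449
```

```bash
python3 look.py 8 wrist
python3 - <<'E'
from h import *
from workcell import *
c=dict(np.load("wrist8.npz"));T=c["cam_to_world"];K=c["K"]
def pr(q):
    v=T[:3,:3].T@(q-T[:3,3]);th=np.arctan2(np.hypot(v[0],v[1]),v[2]);return (K[:2,2]+th*K[0,0]*v[:2]/np.hypot(v[0],v[1])).round(1)
print(pr(unit(.035,0,.114)),pr(unit(.035,.022,.114)),pr(unit(.035,-.022,.114)))
hsv=cv2.cvtColor(c["frame"],cv2.COLOR_RGB2HSV)
m=((hsv[...,0]<16)&(hsv[...,1]>190)&(hsv[...,2]>150)).astype(np.uint8)
n,l,st,ce=cv2.connectedComponentsWithStats(m)
for k in range(1,n):
    if st[k,4]>40:print(st[k],ce[k])
s=read_state();print(rel(s["tool_pos"],Ro.from_rotvec(s["tcp_rot"]),unit(.035,0,.081),ori(3)))
E
```

```text
18.8 [ 0.57046234 -0.05194581  0.3289976 ] [-3.13035150e+00 -7.48527890e-02 -1.57487803e-03] [0.23265971 0.08645708 0.80047479] [-0.14  0.03  1.7   0.01  1.42  1.38] 0.44845710170111264
[310.3 178.8] [310.2 160.3] [310.5 197. ]
[307 161   9  36 304] [310.73684211 178.45723684]
[ 24 175  13  23 232] [ 30.05603448 185.92672414]
[591 187  17  16 109] [599.88073394 194.50458716]
[590 211  14   8  71] [596.01408451 214.26760563]
(array([-0.008, -0.029,  1.24 ]), array([-0.0016, -0.0002, -0.0007]))
```

View pics/wrist8.png

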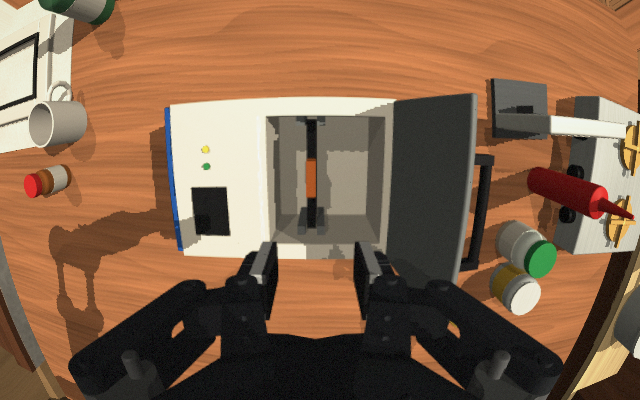

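Request:
move_arm(
  rows=[
    {"tx": -0.008, "ty": -0.029, "tz": 0.2, "rx": -0.0016, "ry": 0, "rz": -0.0007, "grip": -0.1},
    {"tx": -0.008, "ty": -0.029, "tz": 0.4, "rx": -0.0016, "ry": 0, "rz": -0.0007, "grip": -0.1},
    {"tx": -0.008, "ty": -0.029, "tz": 0.6, "rx": -0.0016, "ry": 0, "rz": -0.0007, "grip": -0.1},
    {"tx": -0.008, "ty": -0.029, "tz": 0.8, "rx": -0.0016, "ry": 0, "rz": -0.0007, "grip": -0.1},
    {"tx": -0.008, "ty": -0.029, "tz": 0.95, "rx": -0.0016, "ry": 0, "rz": -0.0007, "grip": -0.1},
    {"tx": -0.008, "ty": -0.029, "tz": 0.95, "rx": -0.0016, "ry": 0, "rz": -0.0007, "grip": -0.1},
    {"tx": -0.008, "ty": -0.029, "tz": 0.95, "rx": -0.0016, "ry": 0, "rz": -0.0007, "grip": -0.1},
    {"tx": -0.008, "ty": -0.029, "tz": 0.95, "rx": -0.0016, "ry": 0, "rz": -0.0007, "grip": -0.1},
  ],
)

```text
time: 19.8
tool_pos: [0.5696, -0.0439, 0.1403]
tcp_rot: [3.14, 0.084, 0.006]
wrist_force: [-0.1, 0.8, 0.7]
width: 0.452
```

Run:
```python
from h import *
from workcell import *
s=read_state();print(s["tool_pos"],rel(s["tool_pos"],Ro.from_rotvec(s["tcp_rot"]),unit(.035,0,.081),ori(3)))
```

```text
[ 0.56956331 -0.04385028  0.14028366] (array([-0.005, -0.001,  0.296]), array([ 0.0001, -0.0006,  0.0001]))
```

Request:
move_arm(
  rows=[
    {"tx": 0, "ty": 0, "tz": 0.1, "rx": 0, "ry": 0, "rz": 0, "grip": -0.1},
    {"tx": 0, "ty": 0, "tz": 0.2, "rx": 0, "ry": 0, "rz": 0, "grip": -0.1},
    {"tx": 0, "ty": 0, "tz": 0.295, "rx": 0, "ry": 0, "rz": 0, "grip": -0.1},
    {"tx": 0, "ty": 0, "tz": 0.295, "rx": 0, "ry": 0, "rz": 0, "grip": -0.1},
    {"tx": 0, "ty": 0, "tz": 0.295, "rx": 0, "ry": 0, "rz": 0, "grip": -1},
    {"tx": 0, "ty": 0, "tz": 0.295, "rx": 0, "ry": 0, "rz": 0, "grip": -1},
    {"tx": 0, "ty": 0, "tz": 0.295, "rx": 0, "ry": 0, "rz": 0, "grip": -1},
    {"tx": 0, "ty": 0, "tz": 0.295, "rx": 0, "ry": 0, "rz": 0, "grip": -1},
  ],
  grip_force=50,
)

```text
time: 20.8
tool_pos: [0.5672, -0.0432, 0.0782]
tcp_rot: [-3.14, -0.084, 0.002]
wrist_force: [-0.5, 0.5, -1.1]
width: 0.132
```

Request:
move_arm(
  rows=[
    {"tx": 0, "ty": 0, "tz": -0.06, "rx": 0, "ry": 0, "rz": 0, "grip": -1},
    {"tx": 0, "ty": 0, "tz": -0.12, "rx": 0, "ry": 0, "rz": 0, "grip": -1},
    {"tx": 0, "ty": 0, "tz": -0.18, "rx": 0, "ry": 0, "rz": 0, "grip": -1},
    {"tx": 0, "ty": 0, "tz": -0.25, "rx": 0, "ry": 0, "rz": 0, "grip": -1},
    {"tx": 0, "ty": 0, "tz": -0.32, "rx": 0, "ry": 0, "rz": 0, "grip": -1},
    {"tx": 0, "ty": 0, "tz": -0.4, "rx": 0, "ry": 0, "rz": 0, "grip": -1},
    {"tx": 0, "ty": 0, "tz": -0.48, "rx": 0, "ry": 0, "rz": 0, "grip": -1},
    {"tx": 0, "ty": 0, "tz": -0.56, "rx": 0, "ry": 0, "rz": 0, "grip": -1},
  ],
)

```text
time: 21.8
tool_pos: [0.5678, -0.0435, 0.192]
tcp_rot: [3.14, 0.084, 0.0]
wrist_force: [-0.4, -0.3, -1.2]
width: 0.134
```

Request:
move_arm(
  rows=[
    {"tx": 0, "ty": 0, "tz": -0.1, "rx": 0, "ry": 0, "rz": 0, "grip": -1},
    {"tx": 0, "ty": 0, "tz": -0.2, "rx": 0, "ry": 0, "rz": 0, "grip": -1},
    {"tx": 0, "ty": 0, "tz": -0.3, "rx": 0, "ry": 0, "rz": 0, "grip": -1},
    {"tx": 0, "ty": 0, "tz": -0.4, "rx": 0, "ry": 0, "rz": 0, "grip": -1},
    {"tx": 0, "ty": 0, "tz": -0.5, "rx": 0, "ry": 0, "rz": 0, "grip": -1},
    {"tx": 0, "ty": 0, "tz": -0.5, "rx": 0, "ry": 0, "rz": 0, "grip": -1},
    {"tx": 0, "ty": 0, "tz": -0.5, "rx": 0, "ry": 0, "rz": 0, "grip": -1},
    {"tx": 0, "ty": 0, "tz": -0.5, "rx": 0, "ry": 0, "rz": 0, "grip": -1},
  ],
)

```text
time: 22.8
tool_pos: [0.5671, -0.0434, 0.2894]
tcp_rot: [-3.14, -0.084, 0.004]
wrist_force: [-0.2, 0.1, -1.3]
width: 0.13
```

```bash
python3 look.py 9 scene side
python3 - <<'E'
from h import *
for t in "279":
  for n in["scene","side"]:
    try:c=dict(np.load(n+t+".npz"))
    except: continue
    W=cloud(c);hsv=cv2.cvtColor(c["frame"],cv2.COLOR_RGB2HSV);X,Y,Z=W[...,0],W[...,1],W[...,2]
    m=(X>.6)&(X<.75)&(Y<-.29)&(Y>-.5)&(Z>.165)&(Z<.2)&(hsv[...,1]<80)
    if m.sum()>20:
        r,b=fixrect(W[m][:,:2]);print("paneltop",t,n,m.sum(),r)
    m=(X>.6)&(X<.75)&(Y<-.29)&(Y>-.5)&(Z>.08)&(Z<.165)&(hsv[...,1]<80)
    if m.sum()>100: 
        q=W[m];A=cv2.fitLine(q[:,:2].astype(np.float32),cv2.DIST_HUBER,0,.01,.01).ravel();print("face line",m.sum(),A,np.degrees(np.arctan2(A[0],-A[1])))
E
```

```text
22.9 [ 0.56720866 -0.04338864  0.28962075] [-3.14017547 -0.0840524   0.00318687] [ 0.50125973 -0.31688563 -0.75213562] [-0.12  0.03  1.76 -0.    1.35  1.4 ] 0.13324102090545972
paneltop 2 scene 850 ((0.6758180260658264, -0.3966853618621826), (0.025149686262011528, 0.16956697404384613), 6.066436767578125)
face line 1332 [ 0.11780636 -0.99303657  0.6837917  -0.38128504] 6.765518
paneltop 2 side 210 ((0.6717095971107483, -0.39649227261543274), (0.02669368125498295, 0.17197288572788239), 7.447083473205566)
face line 565 [ 0.10840986 -0.9941063   0.65949863 -0.3784109 ] 6.2236586
paneltop 7 scene 848 ((0.6752756237983704, -0.3967418074607849), (0.02406325936317444, 0.17000126838684082), 6.719362735748291)
face line 1338 [ 0.11712661 -0.993117    0.6846355  -0.38935965] 6.7262993
paneltop 7 side 36 ((0.6797221302986145, -0.45678138732910156), (0.020239418372511864, 0.05395132675766945), 3.344956398010254)
paneltop 9 scene 844 ((0.6753966212272644, -0.3965301811695099), (0.024146301671862602, 0.1694670170545578), 6.716424942016602)
face line 1339 [ 0.11969016 -0.9928113   0.68353236 -0.38127935] 6.8742204
paneltop 9 side 37 ((0.6794127225875854, -0.456043541431427), (0.023259030655026436, 0.04952457174658775), 7.13431453704834)
```

View pics/side9.png

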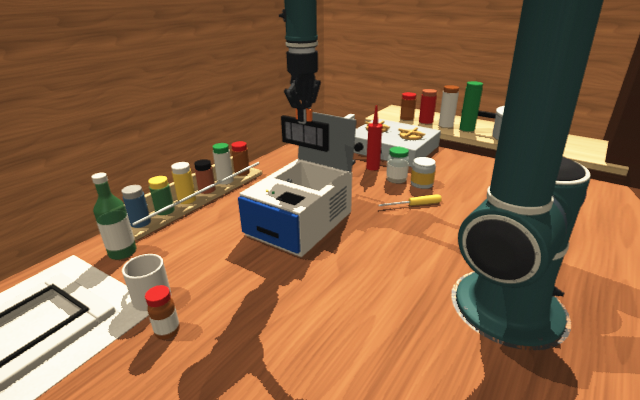

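View pics/scene9.png

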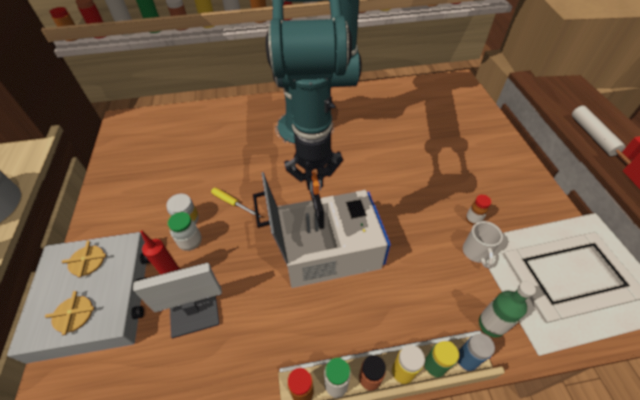

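Request:
move_arm(
  rows=[
    {"tx": 0, "ty": -0.12, "tz": 0, "rx": 0, "ry": 0, "rz": 0, "grip": -1},
    {"tx": 0, "ty": -0.24, "tz": 0, "rx": 0, "ry": 0, "rz": -0.01, "grip": -1},
    {"tx": 0, "ty": -0.36, "tz": 0, "rx": 0, "ry": 0, "rz": -0.03, "grip": -1},
    {"tx": 0, "ty": -0.45, "tz": 0, "rx": 0, "ry": 0, "rz": -0.05, "grip": -1},
    {"tx": 0, "ty": -0.45, "tz": 0, "rx": 0, "ry": 0, "rz": -0.07, "grip": -1},
    {"tx": 0, "ty": -0.45, "tz": 0, "rx": 0, "ry": 0, "rz": -0.09, "grip": -1},
    {"tx": 0, "ty": -0.45, "tz": 0, "rx": 0, "ry": 0, "rz": -0.11, "grip": -1},
    {"tx": 0, "ty": -0.45, "tz": 0, "rx": 0, "ry": 0, "rz": -0.13, "grip": -1},
  ],
)

```text
time: 23.9
tool_pos: [0.5627, 0.0465, 0.2901]
tcp_rot: [-2.846, -1.33, 0.002]
wrist_force: [0.4, -1.0, -1.5]
width: 0.132
```

Request:
move_arm(
  rows=[
    {"tx": 0, "ty": 0, "tz": 0, "rx": 0, "ry": 0, "rz": -0.02, "grip": -1},
    {"tx": 0, "ty": 0, "tz": 0, "rx": 0, "ry": 0, "rz": -0.04, "grip": -1},
    {"tx": 0, "ty": 0, "tz": 0, "rx": 0, "ry": 0, "rz": -0.06, "grip": -1},
    {"tx": 0, "ty": 0, "tz": 0, "rx": 0, "ry": 0, "rz": -0.08, "grip": -1},
    {"tx": 0, "ty": 0, "tz": 0, "rx": 0, "ry": 0, "rz": -0.1, "grip": -1},
    {"tx": 0, "ty": 0, "tz": 0, "rx": 0, "ry": 0, "rz": -0.12, "grip": -1},
    {"tx": 0, "ty": 0, "tz": 0, "rx": 0, "ry": 0, "rz": -0.13, "grip": -1},
    {"tx": 0, "ty": 0, "tz": 0, "rx": 0, "ry": 0, "rz": -0.13, "grip": -1},
  ],
)

```text
time: 24.9
tool_pos: [0.5627, 0.0464, 0.2902]
tcp_rot: [-2.089, -2.345, 0.001]
wrist_force: [0.6, -0.1, -0.8]
width: 0.133
```

```bash
python3 look.py 10 scene side
python3 - <<'E'
from h import *
from workcell import *
s=read_state();M=Ro.from_rotvec(s["tcp_rot"]).as_matrix();print("tool y",M[:,1],np.degrees(np.arctan2(M[1,1],M[0,1])),"z",M[:,2],s["joint_vel"].round(4))
p=s["tool_pos"]
for n in["scene","side"]:
    c=dict(np.load(n+"10.npz"));W=cloud(c);hsv=cv2.cvtColor(c["frame"],cv2.COLOR_RGB2HSV);X,Y,Z=W[...,0],W[...,1],W[...,2]
    m=(abs(X-p[0])<.03)&(abs(Y-p[1])<.085)&(Z>.2)&(Z<.288)
    q=W[m];A=cv2.fitLine(q[:,:2].astype(np.float32),cv2.DIST_HUBER,0,.01,.01).ravel()
    U=np.linalg.svd(q-q.mean(0),full_matrices=False)[2][2]
    print(n,m.sum(),"xaxis deg",np.degrees(np.arctan2(A[0],-A[1])),"normal",U,"Z",np.percentile(Z[m],[1,99]))
    m=(abs(X-p[0])<.04)&(abs(Y-p[1])<.085)&(Z>.15)&(Z<.288);print(" lowest",np.percentile(Z[m],[.5,2]))
    d=W-U0;ux=d@UX;uy=d@UY
    m=(ux>.09)&(ux<.2)&(abs(uy)<.09)&(Z>.15)&(Z<.32)&(hsv[...,1]<80)
    A=np.polyfit(Z[m],ux[m],1);print(" flap",90+np.degrees(np.arctan(A[0])))
    bl=(hsv[...,0]>100)&(hsv[...,0]<130)&(hsv[...,1]>130)&(Z>.1)&(X<.7)
    print(" tray",np.percentile(ux[bl],[1,5,50]))
E
```

```text
25.0 [0.56278395 0.04641734 0.29039913] [-2.08956132e+00 -2.34519570e+00  8.10367533e-04] [ 0.21617146  0.06208428 -0.88622604] [ 0.04  0.02  1.77  0.    1.35 -0.08] 0.13248386476876223
tool y [ 9.93376212e-01  1.14904951e-01 -7.44662589e-04] 6.5981446098926835 z [-7.46639508e-04 -2.58340088e-05 -9.99999721e-01] [ 0.0007 -0.001  -0.0037  0.0011 -0.0001 -0.0038]
scene 920 xaxis deg 6.428271 normal [0.99383807 0.11021195 0.01179885] Z [0.22381177 0.28697288]
 lowest [0.22329502 0.22476157]
 flap 100.61302270827062
 tray [-0.14296649 -0.14232086 -0.14004195]
side 894 xaxis deg 6.158342 normal [-0.99511086 -0.0977243   0.01429499] Z [0.22576108 0.28731542]
 lowest [0.22531314 0.22669046]
 flap 97.63455709714125
 tray [-0.14313934 -0.14242769 -0.14025728]
```

View pics/side10.png

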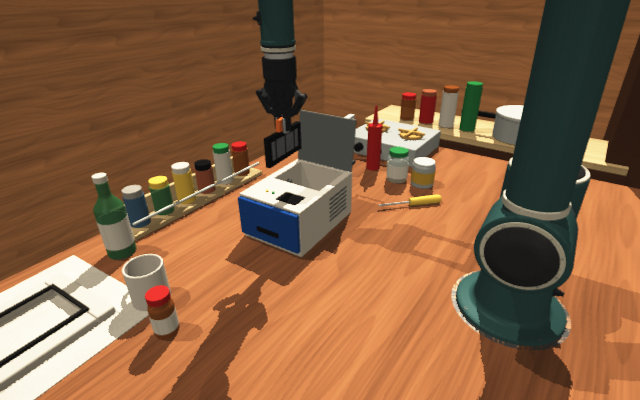

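View pics/scene10.png

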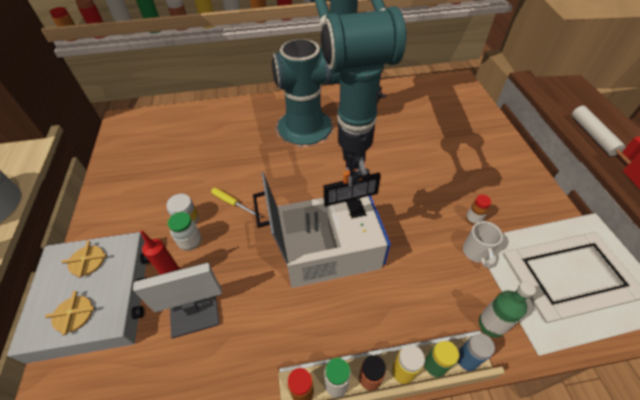

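The filter is upright and parallel to the panel (6.4° against 6.7°). Its lower edge is at about 0.224 m, it is clear of everything and holding still. The tray is home and the flap is past upright, so I'm handing in.

```bash
python3 -c "
from workcell import *
print(finish_job())"
```

```text
the job is handed in; nothing more can be done
None
```

The job is handed in, at about 25 s of the 66 s allowed. The hand-in reports no verdict, so what follows rests on my own measurements.

**What I did**
- **Tray:** I pushed it in with shut fingers until it met its stop. It held at 32 N without moving and stayed flush when I backed off.
- **Flap:** I pinched the bar, swung the flap past upright and let go. It stood by itself.
- **Filter:** I took it by its orange tab, drew it straight up, moved it forward clear of the flap and turned it to face the light panel.

**Last checks before handing in**

| Check | Measured | Needed |
|---|---|---|
| Tray front face from unit's origin | about 142–143 mm | 142 mm when home |
| Flap angle | 98° and 101° (side and scene views) | past 69° (1.2 rad) |
| Filter lower edge above the unit's top | about 93 mm | 47 mm or more |
| Filter face direction against panel | 6.2–6.4° against 6.7° | within 15° |
| Filter tilt from upright | under 1° | within 14° |
| Joint speeds | under 0.004 rad/s | arm still |

- **Grip:** the fingers were closed to about 11 mm on the 12 mm tab, with the grip set to 50 N.
- **Other objects:** they looked unmoved in the last pictures, but I did not measure their positions again.
- **Disagreements:** no check failed. The two camera views differed by about 3° on the flap angle, well inside the margin.

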